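Assemble two model outpost towers on their foundations

ROBOT

A 6-joint arm with a two-finger parallel gripper is mounted at the origin on the work surface. World frame = base frame: x ahead of the robot, y to its left, z up, the work surface at z = 0. Lengths are in m, angles in rad, forces in N, time in s.
With the tool pointing down it reaches from about 0.375 to 0.975 m from the base axis. Payload 3.8 kg.
Tool frame: the origin (TCP) lies at the very end of the fingers, on their centre line; the grasp point (between the pads) lies 19 mm behind it (manip.grip_point_offset is the distance from the TCP to the grasp point, in m); z points along the fingers, y is the line along which they close (so a half turn about z gives the same grasp; the last joint's range is limited). The gripper opens to 85 mm and grips with 20 to 120 N. Pads are 22 mm wide; open, the fingers measure 114 mm over their backs; the gripper's body (76 mm by 85 mm) begins 54 mm behind the grasp point. The pads swing forward as they close: fully open they stand 13 mm farther back than shut.
Start: joints at [-1.327, 0.264, 1.604, -0, 1.274, -0.037], TCP at [0.187, -0.649, 0.231] pointing down, gripper open.
Joint ranges: [-2.63, 2.63], [-0.94, 2.18], [0.31, 2.57], [-1.31, 4.45], [0, 2.66], [-2.55, 2.55]. Speed limits (rad/s): [2.57, 2.57, 3.14, 3.14, 3.14, 3.14].

INTERFACE

Orientations are given as a unit quaternion [x, y, z, w].
In Python, from bench import manip gives the robot as it stands.
- The arm moves only by the tool jog_arm, never from a script. Its arguments are lists of equal length, an entry for each row: "delta_pos": the shift along the world's x, y, z normalised to -1 to 1, where 1 is 10 cm, a list of three; "angular": the turn, a rotation vector about the world's x, y, z normalised to -1 to 1, where 1 is 2 rad, a list of three. A call has 1 to 10 rows; each row is the pose to reach, as a shift and turn from the pose commanded when the call began; what a row does not reach only later rows make up. A row lasts 1/12 s, in which the tool goes at most 41.7 mm and 7.16 degrees, less where a joint would pass 70% of its speed; a pose out of reach is approached as far as the arm can. A call with a number of a shift or a turn outside -1 to 1 is refused whole. A call with a gripper value outside its range is refused whole. "claw" is the closure, from 0 (fully open) to 1 (shut), set as the call begins (left out, the last holds). The fingers move at their own pace and stop on an object; "squeeze" is the grip in N (left out, the last holds). Time passes only in rows, so rows that repeat a pose let the fingers close. It gives the time, the measured TCP pose, the force, the opening and the grip force at its end, in the units of the state.
- manip.get_state(): the state, without advancing time (a new reading comes with each control period).
- manip.snapshot(name): name is "scene" or "top" or "wrist"; returns the picture (384x512x3 uint8, red, green, blue); there is no depth.
- manip.camera_model(name): a dict with "K" (3x3 intrinsics, pixels), "eye" and "rotation" of the camera in the world. Camera axes: x right, y up, looking along -z (the intrinsics and any distortion apply to the point x, -y, -z); pixel columns grow to the right and rows downward; lengths in m; the calibration is good to about 2 mm. A picture is of the moment at which its call begins: read the wrist's pose just before it. camera_model takes no time and is no camera call; for the wrist camera it gives the pose at the moment of the call.
- manip.finish_job(): hands the job in; it is judged then, once.
The state is a dict: "time": time; "joint_pos": joint angles; "joint_velocities": joint speeds; "tau": joint torques, N m; "tool_pos": TCP position; "ee_rot": TCP orientation; "ft_force": force on the tool from outside, world axes, zero at the start; "torque": the same for the moment, N m; "width": opening from 0.0 (shut) to 1.0 (fully open); "gripper_force": force on a finger pad.
Only numpy, scipy, OpenCV 4.12 (cv2) and the standard library are available. Lean on these libraries where they do the work, as an engineer would, in place of code of your own. Each camera call takes 0.05 s, during which the arm holds its last target. There are 200 camera calls.

TASK

Assemble the two model buildings on this miniature film set. On the grey square foundation, put the dark square storey inside the yellow outline and squared up with it, then the blue gallery inside its parapet, then the white dome inside the gallery's rim; on the brown round foundation, put the sand-coloured bunker inside the white dashed circle, then the orange beacon inside the bunker's rim. Everything must end centred on what carries it, upright and seated flat, and the rover, tree and boulder must stay where they are.

Things in the scene. Friction and masses are not known exactly. Their poses are not given: they have to be found in the camera images.
- square_pad: Fixed square foundation slab of grey concrete colour, 110 x 110 x 8 mm, with a painted yellow square outline (80 mm, line 3 mm wide, flush) in the middle of its flat top. Origin: centre of the underside, on the table; top face 8 mm above it. x and y run along its sides, z up. May lie turned up to 0.4 rad.
- round_pad: Fixed round foundation disc, terracotta brown, 108 mm diameter, 8 mm thick, with a painted white dashed circle (80 mm diameter, flush) on its flat top. Origin: centre of the underside; top face 8 mm above it.
- keep: Loose dark charcoal square storey, 58 x 58 mm, 130 g or so, solid block 46 mm high with a flat paler deck on top, enclosed by a thin square parapet 3 mm thick and 5 mm high (51 mm overall; 52 x 52 mm inside). Small yellow windows on the sides. Stands upright. Origin: centre of the underside; x and y along its sides, z up. Starts turned up to 0.7 rad. Any quarter turn is as good as another.
- gallery: Loose blue mushroom-shaped round storey, about 80 g: stem 38 mm diameter and 36 mm high, on it a wider round gallery 54 mm diameter from 36 to 54 mm above the underside (grip it there, from above). Flat floor at 50 mm, enclosed by a rim 3 mm thick and 4 mm high (48 mm diameter inside). Origin: centre of the underside, z up. Its turn does not matter.
- dome: Loose white round lantern with dark slit windows and a domed top, about 40 g: straight cylinder 34 mm diameter up to 36 mm, domed top to 48 mm. Origin: centre of the flat underside, z up. Its turn does not matter.
- bunker: Loose sand-coloured round bunker, about 120 g: 58 mm diameter, flat roof at 32 mm, enclosed by a rim 3 mm thick and 5 mm high (37 mm overall; 52 mm diameter inside). Origin: centre of the underside, z up. Its turn does not matter.
- beacon: Loose orange round beacon with a white band and an orange cone top, about 50 g: straight cylinder 36 mm diameter up to 40 mm, cone to 50 mm. Origin: centre of the flat underside, z up. Its turn does not matter.
- rover: Bystander: loose green six-wheeled model rover, 70 x 47 x 38 mm. Origin on the table under its middle; x along its length. Do not move it.
- tree: Bystander: loose model fir tree, dark green cones on a round base of 44 mm diameter, 63 mm high. Origin: centre of the underside. Do not move it.
- boulder: Bystander: loose beige model boulder, 44 mm across, 27 mm high. Origin: centre of the underside. Do not move it.
Things that resemble listed ones, but are neither listed nor needed, are in the scene too. What is shaped like the dome but pink is not meant. Leave any red look-alike of the bunker alone.

How it is judged:
At the end, for the whole second after the job is handed in: Dark storey on square slab (12 mm, square within 0.2 rad, any quarter turn), blue gallery in its parapet (11 mm), dome in gallery rim (9 mm); bunker on round slab (12 mm), beacon in its rim (10 mm). Centre offsets as given; heights within 3 mm, upright within 0.06 rad, at rest (horizontal distance between keep and square_pad below 0.012 m and z of keep in the frame of square_pad between 0.005 and 0.011 m and angle between each of keep, gallery, dome, bunker, beacon's own z axis and vertical below 0.06 rad and linear speed of each of keep, gallery, dome, bunker, beacon below 0.01 m/s and angular speed of each of keep, gallery, dome, bunker, beacon below 0.1 rad/s and (angle between the x axis of keep and the x axis of square_pad, either way round below 0.2 rad or angle between the x axis of keep and the y axis of square_pad, either way round below 0.2 rad) and horizontal distance between gallery and keep below 0.011 m and z of gallery in the frame of keep between 0.043 and 0.049 m and horizontal distance between dome and gallery below 0.009 m and z of dome in the frame of gallery between 0.047 and 0.053 m and horizontal distance between bunker and round_pad below 0.012 m and z of bunker in the frame of round_pad between 0.005 and 0.011 m and horizontal distance between beacon and bunker below 0.01 m and z of beacon in the frame of bunker between 0.029 and 0.035 m); the robot touches nothing.
It fails at once if the rover is moved by more than 20 mm (distance of rover from where it was at the start of the episode above 0.02 m).
It fails at once if the tree is moved by more than 20 mm (distance of tree from where it was at the start of the episode above 0.02 m).
It fails at once if the boulder is moved by more than 20 mm (distance of boulder from where it was at the start of the episode above 0.02 m).
It also fails if it takes over 133 s, if anything falls off the work surface, if the arm or the gripper's body presses on something with over 40 N, if the wrist force passes 120 N, or if a joint passes its speed limit or range.

## Working session

There is one attempt and no reset: what is moved stays moved. The work goes in short steps, Python scripts to look and compute and a tool call to move; the robot and the scene stay as the last step left them, time stands still between calls to the robot, and variables do not carry over. Pictures are saved under pics/ and viewed, at most 14 in all, crops included, and the job is handed in when it is done.

Besides the shell and the picture viewer there is one more tool, called after "Request:" as a command line: name --argument value ..., lists and objects as JSON in quotes. jog_arm: Moves the arm, as the interface text tells. Its arguments: {"type":"object","properties":{"delta_pos":{"type":"array","items":{"type":"array","items":{"type":"number","minimum":-1,"maximum":1}}},"angular":{"type":"array","items":{"type":"array","items":{"type":"number","minimum":-1,"maximum":1}}},"claw":{"type":"number"},"squeeze":{"type":"number"}},"required":["delta_pos","angular"]}

```bash
mkdir -p pics; ls; python3 - <<'E'
from bench import manip
import cv2,numpy as np
for n in("scene","top"):
    im=manip.snapshot(n); cv2.imwrite(f"pics/{n}0.png",cv2.cvtColor(im,cv2.COLOR_RGB2BGR))
    print(n,{k:np.round(v,4).tolist() if not isinstance(v,str) else v for k,v in manip.camera_model(n).items()})
print(manip.get_state(),manip.grip_point_offset, manip.camera_model("wrist"))
E
```

```text
pics
scene {'K': [[402.8535, 0.0, 258.4347], [0.0, 402.8535, 186.5583], [0.0, 0.0, 1.0]], 'eye': [0.9588, 0.5557, 0.7041], 'rotation': [0.1256, 0.3692, 0.873, 0.2929]}
top {'K': [[366.2698, 0.0, 252.8069], [0.0, 366.2698, 187.7087], [0.0, 0.0, 1.0]], 'eye': [0.3765, 0.0162, 0.8121], 'rotation': [0.0425, -0.0644, -0.6958, 0.7141]}
{'time': 0.1, 'joint_pos': array([-1.32692789e+00,  2.64689952e-01,  1.60525124e+00, -1.50999748e-05,
        1.27370104e+00, -3.69229594e-02]), 'joint_velocities': array([-0.00056134, -0.00221066, -0.00297513, -0.00051731, -0.00084306,
        0.00022331]), 'tau': array([-1.84525061e-04, -5.16706681e+01, -3.68590665e+01, -1.04550279e-04,
        6.29885093e-03,  8.57587196e-06]), 'tool_pos': array([ 0.18687079, -0.64792329,  0.23007089]), 'ee_rot': array([ 9.90159871e-01,  1.39937053e-01, -1.13027172e-04, -1.01856442e-03]), 'ft_force': array([-0.32775223, -0.28413703, -0.39172387]), 'torque': array([ 0.02165465,  0.00199302, -0.00388986]), 'gripper_force': 0.0, 'width': 1.0003963068113553} 0.0187 {'K': array([[277.751752  ,   0.        , 250.88915691],
       [  0.        , 277.751752  , 193.21322552],
       [  0.        ,   0.        ,   1.        ]]), 'eye': array([ 0.26873066, -0.62492106,  0.37281783]), 'rotation': array([-0.13307439,  0.10092712, -0.59261858,  0.78797724])}
```

View pics/top0.png

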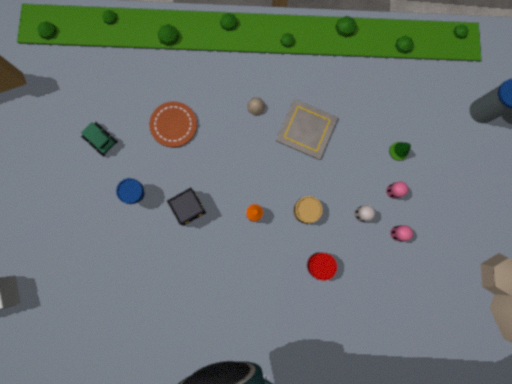

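View pics/scene0.png

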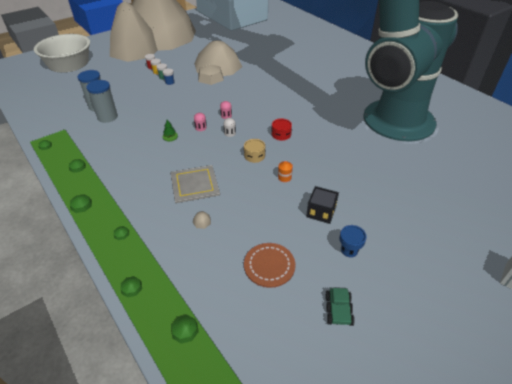

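The top view shows keep (187,206), gallery (130,190), round pad (173,124), boulder (256,105), square pad (307,129), beacon (255,213), bunker (309,209), dome (366,213) and tree (400,150). The pink decoys are at (398,189) and (402,233), and the red one is at (322,266). The scene view agrees. Next I'll measure from both views.

```bash
cat > h.py <<'E'
from bench import manip
import cv2,numpy as np
from scipy.spatial.transform import Rotation as R
def ray(n,u,v,z,cm=None):
    c=cm or manip.camera_model(n);K=np.array(c["K"]);e=np.array(c["eye"])
    rot=c["rotation"];M=R.from_quat(rot).as_matrix() if np.size(rot)==4 else np.array(rot)
    d=M@np.array([(u-K[0,2])/K[0,0],-(v-K[1,2])/K[1,1],-1]);return e+d*(z-e[2])/d[2]
def blobs(mask,amin=40):
    cs,_=cv2.findContours(mask.astype(np.uint8),cv2.RETR_EXTERNAL,cv2.CHAIN_APPROX_NONE)
    return [c for c in cs if cv2.contourArea(c)>amin]
def cen(c):
    h=cv2.moments(cv2.convexHull(c));return h["m10"]/h["m00"],h["m01"]/h["m00"]
H=dict(bunker=([12,90,90],[26,230,255],.0185),orange=([3,200,150],[12,255,255],.025),blue=([104,120,40],[122,255,255],.04),
 brown=([3,120,90],[12,225,215],.008),yellow=([18,60,120],[32,255,255],.008),white=([0,0,185],[179,60,255],.022),
 dark=([0,0,0],[179,120,75],.0255),green=([45,80,20],[85,255,140],.02),pink=([160,60,150],[175,255,255],.022))
E
python3 - <<'E'
from h import *
for n in("top","scene"):
    im=cv2.cvtColor(cv2.imread(f"pics/{n}0.png"),cv2.COLOR_BGR2HSV)
    for k,(lo,hi,z) in H.items():
        for c in blobs(cv2.inRange(im,np.array(lo),np.array(hi))):
            u,v=cen(c);p=ray(n,u,v,z);
            if .2<p[0]<.75 and abs(p[1])<.45:
                r=cv2.minAreaRect(c)
                print(n,k,np.round([u,v],1),np.round(p[:2],4),int(cv2.contourArea(c)),np.round(r[1],1),round(r[2],1))
E
```

```text
top bunker [307.7 209.6] [ 0.453  -0.1282] 541 [25. 27.] 90.0
top bunker [306.7 128.3] [ 0.6372 -0.1258] 1253 [37.2 35.5] 23.5
top blue [129.8 190.8] [0.4806 0.2526] 497 [26. 25.] 0.0
top brown [172.9 124. ] [0.6403 0.1771] 1583 [44. 46.] 90.0
top yellow [308.4 209.1] [ 0.455  -0.1315] 526 [26.2 26.2] 45.0
top yellow [306.8 128.4] [ 0.6405 -0.1277] 1314 [38.1 36.4] 23.6
top dark [186.5 206.7] [0.4516 0.1342] 809 [30.3 29.1] 61.2
top dark [ 99.5 138.8] [0.5954 0.331 ] 141 [30.5 21.7] 42.7
top green [399.1 150.3] [ 0.5922 -0.3349] 257 [17. 19.] 90.0
top green [ 97.8 137.8] [0.5992 0.3372] 481 [31.3 17.7] 41.4
top pink [404.3 232.5] [ 0.4083 -0.3384] 137 [13.  13.4] 63.4
top pink [399.6 188.1] [ 0.5057 -0.3319] 129 [12. 13.] 90.0
scene bunker [194. 182.] [ 0.6473 -0.1156] 714 [23.  34.5] 80.5
scene bunker [284.9 167.6] [ 0.433  -0.0218] 108 [11. 12.] 90.0
scene bunker [254.1 150.2] [ 0.4539 -0.1262] 352 [21. 20.] 90.0
scene blue [351.7 239.7] [0.484  0.2548] 559 [25.6 29.9] 37.9
scene brown [269.  264.7] [0.6461 0.1829] 1625 [42. 49.] 90.0
scene yellow [193.9 182.1] [ 0.6427 -0.1258] 747 [23.3 35. ] 80.5
scene yellow [254.4 150. ] [ 0.445  -0.1369] 350 [23. 20.] 90.0
scene dark [329.2 305.2] [0.6204 0.3303] 184 [34.  8.] 85.2
scene dark [321.5 204.4] [0.4532 0.134 ] 769 [27.2 31.7] 15.9
scene green [340.1 306. ] [0.6025 0.342 ] 616 [36.2 19.5] 85.2
scene green [169.  132.1] [ 0.5991 -0.3347] 162 [13. 20.] 0.0
scene pink [199.5 121.1] [ 0.5033 -0.3266] 88 [17. 10.] 90.0
scene pink [225.9 109.1] [ 0.4066 -0.3327] 78 [17.  9.] 90.0
```

Request:
jog_arm --delta_pos '[[0.17,0.33,0],[0.33,0.67,0],[0.5,1,0]]' --angular '[[0,0,0],[0,0,0],[0,0,0]]'

```text
time: 0.35
tool_pos: [0.2369, -0.5472, 0.2301]
ee_rot: [0.99, 0.139, -0.0, -0.001]
ft_force: [0.6, 0.0, 0.6]
width: 1.001
gripper_force: 0.0
```

Request:
jog_arm --delta_pos '[[0.17,0.33,0],[0.33,0.67,0],[0.5,1,0]]' --angular '[[0,0,0],[0,0,0],[0,0,0]]'

```text
time: 0.6
tool_pos: [0.2872, -0.4465, 0.2306]
ee_rot: [0.99, 0.14, -0.0, -0.001]
ft_force: [0.0, -0.7, -0.3]
width: 1.001
gripper_force: 0.0
```

Request:
jog_arm --delta_pos '[[0.17,0.33,0],[0.33,0.67,0],[0.5,1,0]]' --angular '[[0,0,0],[0,0,0],[0,0,0]]'

```text
time: 0.85
tool_pos: [0.3371, -0.3465, 0.2308]
ee_rot: [0.99, 0.14, -0.0, -0.0]
ft_force: [1.1, 0.9, -0.4]
width: 0.998
gripper_force: 0.0
```

Request:
jog_arm --delta_pos '[[0.17,0.33,0],[0.33,0.67,0],[0.5,1,0]]' --angular '[[0,0,0],[0,0,0],[0,0,0]]'

```text
time: 1.1
tool_pos: [0.387, -0.2466, 0.2309]
ee_rot: [0.99, 0.14, -0.0, -0.0]
ft_force: [-0.1, -0.4, 0.1]
width: 0.996
gripper_force: 0.0
```

Request:
jog_arm --delta_pos '[[0.17,0.33,0],[0.33,0.67,0],[0.5,1,0],[0.5,1,0],[0.5,1,0]]' --angular '[[0,0,0],[0,0,0],[0,0,0],[0,0,0],[0,0,0]]'

```text
time: 1.52
tool_pos: [0.4374, -0.1467, 0.2309]
ee_rot: [0.99, 0.142, -0.0, -0.0]
ft_force: [-0.3, -0.8, -0.7]
width: 0.999
gripper_force: 0.0
```

```bash
cat > w.py <<'E'
from h import *
import sys
name=sys.argv[1]
cm=manip.camera_model("wrist");s=manip.get_state();im=manip.snapshot("wrist")
b=cv2.cvtColor(im,cv2.COLOR_RGB2BGR);cv2.imwrite(f"pics/{name}.png",b);hs=cv2.cvtColor(b,cv2.COLOR_BGR2HSV)
print("t",s["time"],"tcp",np.round(s["tool_pos"],4),"q",np.round(s["ee_rot"],3),"j",np.round(s["joint_pos"],2),"w",round(s["width"],3))
for k,(lo,hi,z) in H.items():
    for c in blobs(cv2.inRange(hs,np.array(lo),np.array(hi)),100):
        u,v=cen(c);p=ray("w",u,v,z,cm)
        if .2<p[0]<.75 and abs(p[1])<.45:
            q=cv2.boxPoints(cv2.minAreaRect(c));P=[ray("w",*x,z,cm)[:2] for x in q];d=P[1]-P[0]
            print(k,np.round([u,v],1),np.round(p[:2],4),int(cv2.contourArea(c)),"yaw",round(np.degrees(np.arctan2(d[1],d[0]))%90,1),np.round([np.linalg.norm(P[1]-P[0]),np.linalg.norm(P[2]-P[1])],3))
E
python3 w.py w1
```

```text
t 1.5167 tcp [ 0.4374 -0.1467  0.2309] q [ 0.99   0.142 -0.    -0.   ] j [-0.38 -0.15  2.04 -0.    1.25  0.91] w 0.999
bunker [239.4 151.2] [ 0.4508 -0.1279] 1662 yaw 16.4 [0.056 0.06 ]
bunker [284.8  15.1] [ 0.6109 -0.1353] 362 yaw 16.4 [0.088 0.042]
yellow [238.8 151.8] [ 0.4478 -0.1275] 1647 yaw 60.0 [0.059 0.06 ]
yellow [284.9  15.2] [ 0.6135 -0.1359] 424 yaw 16.4 [0.092 0.044]
dark [30.4 88.5] [0.4544 0.1273] 3744 yaw 21.2 [0.084 0.072]
green [441.1  85.4] [ 0.5943 -0.3365] 1263 yaw 44.6 [0.054 0.042]
pink [406.5 158. ] [ 0.5034 -0.3361] 336 yaw 16.4 [0.027 0.027]
```

View pics/w1.png

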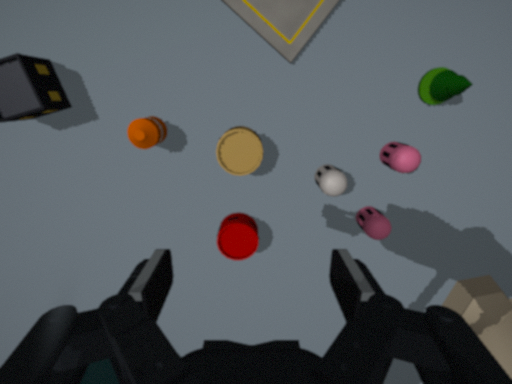

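The wrist view shows the bunker centred at (239,151), the beacon (147,132), the dome (331,180) and the red decoy (238,236). It agrees with the top view to about 2 mm, so I'll grasp the bunker now.

Request:
jog_arm --delta_pos '[[0.136,0.187,-0.2],[0.136,0.187,-0.6],[0.136,0.187,-1],[0.136,0.187,-1]]' --angular '[[0,0,0],[0,0,0],[0,0,0],[0,0,0]]'

```text
time: 1.9
tool_pos: [0.4438, -0.129, 0.1235]
ee_rot: [0.99, 0.139, -0.007, -0.003]
ft_force: [-1.6, 0.4, -2.0]
width: 0.999
gripper_force: 0.0
```

Request:
jog_arm --delta_pos '[[0,0,-0.3],[0,0,-0.6],[0,0,-0.8],[0,0,-1]]' --angular '[[0,0,0],[0,0,0],[0,0,0],[0,0,0]]'

```text
time: 2.23
tool_pos: [0.4506, -0.1315, 0.0315]
ee_rot: [0.99, 0.139, 0.0, 0.0]
ft_force: [0.2, -0.5, 0.2]
width: 1.002
gripper_force: 0.0
```

Request:
jog_arm --delta_pos '[[0,0,-0.14],[0,0,-0.28],[0,0,-0.28],[0,0,-0.28]]' --angular '[[0,0,0],[0,0,0],[0,0,0],[0,0,0]]'

```text
time: 2.57
tool_pos: [0.4506, -0.131, 0.004]
ee_rot: [0.99, 0.139, -0.0, -0.0]
ft_force: [0.8, -0.3, -0.1]
width: 1.001
gripper_force: 0.0
```

Request:
jog_arm --delta_pos '[[0,0,0],[0,0,0],[0,0,0],[0,0,0],[0,0,0],[0,0,0],[0,0,0],[0,0,0],[0,0,0],[0,0,0]]' --angular '[[0,0,0],[0,0,0],[0,0,0],[0,0,0],[0,0,0],[0,0,0],[0,0,0],[0,0,0],[0,0,0],[0,0,0]]' --claw 1 --squeeze 35

```text
time: 3.4
tool_pos: [0.4521, -0.1306, 0.0051]
ee_rot: [0.99, 0.14, 0.001, 0.001]
ft_force: [-1.9, -0.4, 6.8]
width: 0.665
gripper_force: 37.0
```

Request:
jog_arm --delta_pos '[[0,0,0.1],[0,0,0.4],[0,0,0.7],[0,0,1],[0,0,1]]' --angular '[[0,0,0],[0,0,0],[0,0,0],[0,0,0],[0,0,0]]'

```text
time: 3.82
tool_pos: [0.4554, -0.1313, 0.1104]
ee_rot: [0.99, 0.14, 0.005, 0.003]
ft_force: [2.5, -0.3, 1.0]
width: 0.672
gripper_force: 38.0
```

Request:
jog_arm --delta_pos '[[0.1,0.2,0.1],[0.3,0.5,0.3],[0.5,0.8,0.3],[0.63,1,0.3]]' --angular '[[0,0,0],[0,0,0],[0,0,0],[0,0,0]]'

```text
time: 4.15
tool_pos: [0.5161, -0.0279, 0.1355]
ee_rot: [0.99, 0.14, 0.002, 0.0]
ft_force: [0.4, 0.4, -1.4]
width: 0.667
gripper_force: 38.0
```

Request:
jog_arm --delta_pos '[[0.2,0.33,0],[0.4,0.67,0],[0.63,1,0],[0.63,1,0]]' --angular '[[0,0,0],[0,0,0],[0,0,0],[0,0,0]]'

```text
time: 4.48
tool_pos: [0.5802, 0.0757, 0.134]
ee_rot: [0.99, 0.142, 0.002, -0.001]
ft_force: [0.8, -1.1, -0.2]
width: 0.666
gripper_force: 38.0
```

Request:
jog_arm --delta_pos '[[0.1,0.2,0],[0.2,0.4,0],[0.3,0.5,0],[0.3,0.5,0],[0.3,0.5,0]]' --angular '[[0,0,0],[0,0,0],[0,0,0],[0,0,0],[0,0,0]]'

```text
time: 4.9
tool_pos: [0.6063, 0.1204, 0.1331]
ee_rot: [0.99, 0.141, -0.0, 0.0]
ft_force: [-0.1, -0.5, -0.8]
width: 0.669
gripper_force: 38.1
```

```bash
python3 w.py w2
```

```text
t 4.9 tcp [0.6063 0.1204 0.1331] q [ 0.99   0.141 -0.     0.   ] j [ 0.16  0.24  1.83 -0.    1.08  1.44] w 0.669
bunker [249.6 267.2] [0.5199 0.0963] 10852 yaw 57.1 [0.126 0.143]
bunker [479.5 217.2] [ 0.6415 -0.111 ] 578 yaw 67.6 [0.081 0.079]
blue [ 90.5 273.8] [0.4824 0.251 ] 2700 yaw 50.9 [0.086 0.048]
brown [203.1 131.3] [0.6453 0.1783] 9765 yaw 16.2 [0.099 0.105]
yellow [253.3 254.9] [0.5295 0.0948] 4161 yaw 6.4 [0.062 0.127]
yellow [472.7 198.3] [ 0.6565 -0.1031] 469 yaw 64.7 [0.085 0.03 ]
dark [252.9 322.8] [0.4544 0.0734] 29965 yaw 0.1 [0.225 0.484]
dark [ 32.5 130.2] [0.6071 0.321 ] 1287 yaw 49.1 [0.057 0.068]
green [ 24.2 136.4] [0.5975 0.3321] 2770 yaw 48.7 [0.048 0.069]
```

View pics/w2.png

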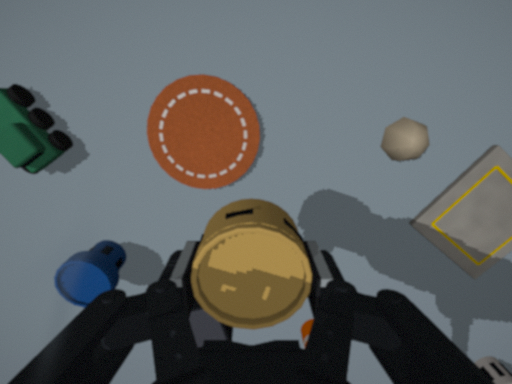

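The round pad is at (204,131) in the picture and the bunker hangs level between the fingers. Now placing it.

Request:
jog_arm --delta_pos '[[0.18,0.3,0],[0.36,0.576,-0.1],[0.36,0.576,-0.4],[0.36,0.576,-0.7],[0.36,0.576,-0.9],[0.36,0.576,-1],[0.36,0.576,-1]]' --angular '[[0,0,0],[0,0,0],[0,0,0],[0,0,0],[0,0,0],[0,0,0],[0,0,0]]'

```text
time: 5.53
tool_pos: [0.6393, 0.1761, 0.0298]
ee_rot: [0.99, 0.14, -0.003, 0.0]
ft_force: [-0.3, 0.0, -1.7]
width: 0.668
gripper_force: 38.1
```

Request:
jog_arm --delta_pos '[[0,0,-0.08],[0,0,-0.14],[0,0,-0.17],[0,0,-0.195],[0,0,-0.195],[0,0,-0.195]]' --angular '[[0,0,0],[0,0,0],[0,0,0],[0,0,0],[0,0,0],[0,0,0]]'

```text
time: 6.03
tool_pos: [0.643, 0.1778, 0.0143]
ee_rot: [0.99, 0.14, 0.0, -0.0]
ft_force: [0.3, 0.1, -1.1]
width: 0.668
gripper_force: 38.1
```

Request:
jog_arm --delta_pos '[[0,0,-0.01],[0,0,-0.02],[0,0,-0.02]]' --angular '[[0,0,0],[0,0,0],[0,0,0]]'

```text
time: 6.28
tool_pos: [0.6433, 0.178, 0.0131]
ee_rot: [0.99, 0.14, 0.001, -0.0]
ft_force: [-0.5, 0.1, 4.7]
width: 0.667
gripper_force: 38.5
```

Request:
jog_arm --delta_pos '[[0,0,0],[0,0,0],[0,0,0],[0,0,0],[0,0,0],[0,0,0]]' --angular '[[0,0,0],[0,0,0],[0,0,0],[0,0,0],[0,0,0],[0,0,0]]' --claw 0

```text
time: 6.78
tool_pos: [0.6426, 0.1777, 0.0116]
ee_rot: [0.99, 0.14, -0.0, 0.0]
ft_force: [0.1, 0.7, -0.6]
width: 0.998
gripper_force: 0.0
```

Request:
jog_arm --delta_pos '[[0,0,0.2],[0,0,0.5],[0,0,0.8],[0,0,1]]' --angular '[[0,0,0],[0,0,0],[0,0,0],[0,0,0]]'

```text
time: 7.12
tool_pos: [0.6438, 0.178, 0.1146]
ee_rot: [0.99, 0.14, 0.001, -0.0]
ft_force: [-0.0, -0.3, 0.3]
width: 1.004
gripper_force: 0.0
```

Request:
jog_arm --delta_pos '[[-0.3,-0.3,0.3],[-0.6,-0.6,0.6],[-1,-0.9,0.8],[-1,-0.9,0.8],[-1,-0.9,0.8],[-1,-0.9,0.8]]' --angular '[[0,0,0],[0,0,0],[0,0,0],[0,0,0],[0,0,0],[0,0,0]]'

```text
time: 7.62
tool_pos: [0.5427, 0.0871, 0.1933]
ee_rot: [0.99, 0.139, 0.002, -0.0]
ft_force: [0.7, -0.2, -0.5]
width: 1.0
gripper_force: 0.0
```

```bash
python3 w.py w3; python3 - <<'E'
from h import *
print("beacon top",ray("top",255,213,.03))
E
```

```text
t 7.6167 tcp [0.5427 0.0871 0.1933] q [ 0.99   0.139  0.002 -0.   ] j [0.11 0.05 1.92 0.   1.17 1.41] w 1.0
bunker [450.1 140.2] [ 0.6423 -0.1205] 5094 yaw 66.4 [0.081 0.081]
bunker [187.5  52.6] [0.648  0.1846] 3294 yaw 9.7 [0.065 0.061]
blue [ 94.1 190.6] [0.4802 0.252 ] 2256 yaw 16.0 [0.067 0.058]
brown [195.   59.3] [0.6446 0.178 ] 3320 yaw 9.0 [0.106 0.099]
yellow [450.1 140.1] [ 0.643  -0.1281] 5208 yaw 66.4 [0.084 0.085]
yellow [188.   52.8] [0.6487 0.1866] 3052 yaw 55.0 [0.062 0.062]
dark [257.3 313.8] [0.3527 0.0226] 34593 yaw 89.6 [0.315 0.61 ]
dark [44.5 57.2] [0.6034 0.3212] 995 yaw 45.9 [0.052 0.072]
green [31.7 57. ] [0.5996 0.3375] 2771 yaw 47.6 [0.043 0.073]
beacon top [ 0.44155645 -0.01274071  0.03      ]
```

View pics/w3.png

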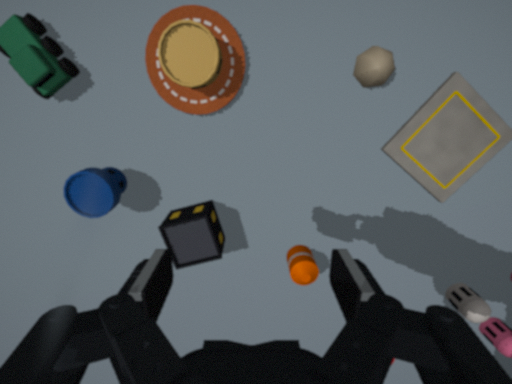

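```bash
python3 - <<'E'
from h import *
cm=manip.camera_model("wrist")
print("bunker hull",ray("w",187.8,52.7,.0265,cm),"pad",ray("w",195,59.3,.008,cm))
b=cv2.imread("pics/w3.png");hs=cv2.cvtColor(b,cv2.COLOR_BGR2HSV)
m=cv2.inRange(hs,np.array([3,170,60]),np.array([14,255,255]))
for c in blobs(m,80):
    u,v=cen(c);print("orange",u,v,cv2.contourArea(c),ray("w",u,v,.025,cm),cv2.boundingRect(c))
# pad full disc hull incl. bunker; bunker roof bright ellipse
c=max(blobs(cv2.inRange(hs,np.array([3,90,60]),np.array([30,255,255]))[:130,120:270],500),key=cv2.contourArea)
(e,ax,an)=cv2.fitEllipse(cv2.convexHull(c));print("disc",ray("w",e[0]+120,e[1],.008,cm),ax)
r=cv2.inRange(hs,np.array([18,80,170]),np.array([30,230,255]))[:130,120:270]
c=max(blobs(r,100),key=cv2.contourArea);(e,ax,an)=cv2.fitEllipse(cv2.convexHull(c));print("roof",e,ax,ray("w",e[0]+120,e[1],.045,cm))
E
```

```text
bunker hull [0.6472887  0.18279126 0.0265    ] pad [0.64454874 0.17841316 0.008     ]
orange 303.14736842105265 269.67341430499323 606.0 [ 0.43834577 -0.01410467  0.025     ] (290, 256, 28, 29)
orange 298.0203488372093 251.5125968992248 97.5 [0.46212624 0.00127769 0.025     ] (288, 246, 23, 13)
orange 195.01441184376483 59.30678411182102 7967.0 [0.64350407 0.17488406 0.025     ] (147, 6, 97, 107)
disc [0.64452626 0.17845381 0.008     ] (98.3004379272461, 110.23753356933594)Traceback (most recent call last):
  File "<stdin>", line 12, in <module>
ValueError: max() iterable argument is empty
```

Request:
jog_arm --delta_pos '[[-0.3,-0.3,0],[-0.6,-0.6,0],[-1,-0.98,0],[-1,-0.98,0],[-1,-0.98,0]]' --angular '[[0,0,0],[0,0,0],[0,0,0],[0,0,0],[0,0,0]]'

```text
time: 8.08
tool_pos: [0.4407, -0.0114, 0.1905]
ee_rot: [0.99, 0.139, -0.001, -0.0]
ft_force: [-0.2, -0.6, 0.1]
width: 1.005
gripper_force: 0.0
```

```bash
python3 w.py w4; python3 - <<'E'
from h import *
b=cv2.imread("pics/w4.png");cv2.imwrite("pics/w4c.png",cv2.resize(b,None,fx=1.5,fy=1.5))
E
```

```text
t 8.0833 tcp [ 0.4407 -0.0114  0.1905] q [ 0.99   0.139 -0.001 -0.   ] j [-0.08 -0.16  2.12 -0.    1.18  1.21] w 1.005
bunker [413.9  28.8] [ 0.6276 -0.1268] 647 yaw 63.3 [0.078 0.078]
blue [18.3 70.3] [0.4831 0.2344] 1306 yaw 16.0 [0.044 0.052]
yellow [413.7  29.1] [ 0.6308 -0.1313] 798 yaw 63.5 [0.081 0.081]
dark [252. 326.] [ 0.2284 -0.0743] 31004 yaw 16.0 [0.645 0.247]
dark [429.5 221.8] [ 0.4433 -0.2373] 266 yaw 70.2 [0.018 0.048]
dark [122.2 129.4] [0.4511 0.1365] 4246 yaw 30.9 [0.086 0.063]
```

View pics/w4c.png

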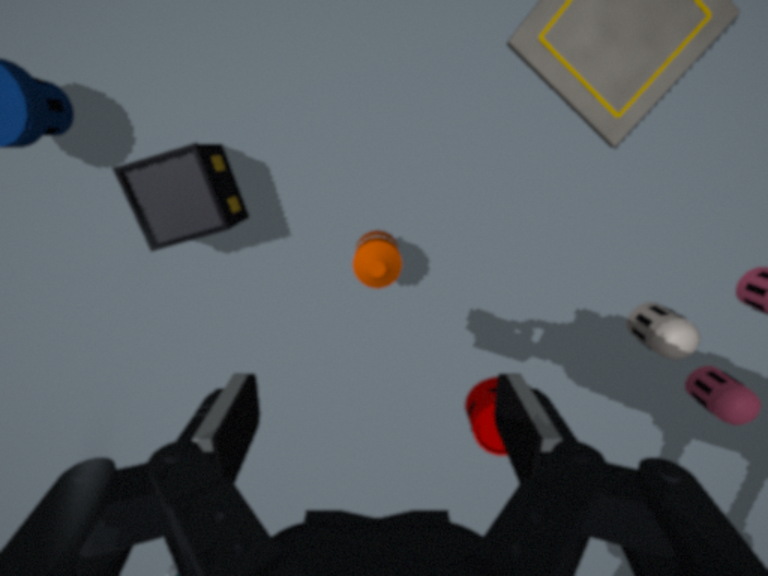

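Here the beacon's shoulder circle is at about (252,176). The keep's deck corners are near (77,113), (130,98), (146,151) and (101,165), and the dome is at (443,220).

```bash
python3 - <<'E'
from h import *
cm=manip.camera_model("wrist")
b=cv2.imread("pics/w4.png");hs=cv2.cvtColor(b,cv2.COLOR_BGR2HSV)
for c in blobs(cv2.inRange(hs,np.array([5,200,190]),np.array([16,255,255])),100):
    e,ax,an=cv2.fitEllipse(c);print("beacon",e,ax,ray("w",*e,.040,cm))
# keep deck
m=cv2.inRange(hs,np.array([0,0,0]),np.array([179,130,85]))[80:180,60:175]
for c in blobs(m,300):
    p=cv2.approxPolyDP(cv2.convexHull(c),4,True)[:,0]+[60,80];print(p.tolist())
for q in [(77,113),(131,97),(101,166),(147,152)]: print(q,ray("w",*q,.051,cm)[:2].round(4))
print("eye",cm["eye"])
E
```

```text
[[60, 80], [85, 80], [174, 109], [169, 151], [157, 165], [100, 166], [60, 108]]
(77, 113) [0.4626 0.1721]
(131, 97) [0.492  0.1233]
(101, 166) [0.4153 0.1439]
(147, 152) [0.4432 0.1001]
eye [0.52437913 0.01257533 0.33385178]
```

```bash
python3 - <<'E'
from h import *
cm=manip.camera_model("wrist")
b=cv2.imread("pics/w4.png");hs=cv2.cvtColor(b,cv2.COLOR_BGR2HSV)
print(hs[176,252],hs[185,252],hs[160,252],hs[220,450],hs[210,435])
for c in blobs(cv2.inRange(hs,np.array([3,180,170]),np.array([20,255,255])),50):
    e,ax,an=cv2.fitEllipse(c);print("beacon",e,ax,ray("w",*e,.040,cm))
    x,y,w,h=cv2.boundingRect(c);print(x,y,w,h)
E
```

```text
[ 14 255 181] [ 13 255 138] [ 14 255 135] [ 11  13 163] [ 30  12 107]
beacon (246.37457275390625, 172.49893188476562) (20.091299057006836, 23.206289291381836) [ 0.44744666 -0.00435952  0.04      ]
236 161 21 23
```

```bash
python3 - <<'E'
from h import *
cm=manip.camera_model("wrist")
b=cv2.imread("pics/w4.png");hs=cv2.cvtColor(b,cv2.COLOR_BGR2HSV)
for c in blobs(cv2.inRange(hs,np.array([3,150,80]),np.array([20,255,255])),50):
    print(cv2.boundingRect(c))
print(ray("w",252,176,.04,cm), manip.get_state()["tool_pos"])
E
```

```text
(236, 154, 32, 38)
[ 0.44532914 -0.01136254  0.04      ] [ 0.44249336 -0.01048224  0.19111055]
```

Request:
jog_arm --delta_pos '[[0.03,0,-0.2],[0.03,0,-0.6],[0.03,0,-0.9],[0.03,0,-1]]' --angular '[[0,0,0],[0,0,0],[0,0,0],[0,0,0]]'

```text
time: 8.47
tool_pos: [0.4436, -0.0088, 0.0872]
ee_rot: [0.99, 0.14, -0.003, -0.001]
ft_force: [-1.2, 0.8, -0.3]
width: 1.001
gripper_force: 0.0
```

Request:
jog_arm --delta_pos '[[0,0,-0.3],[0,0,-0.6],[0,0,-0.81],[0,0,-0.81],[0,0,-0.81]]' --angular '[[0,0,0],[0,0,0],[0,0,0],[0,0,0],[0,0,0]]'

```text
time: 8.88
tool_pos: [0.4458, -0.0095, 0.0102]
ee_rot: [0.99, 0.14, -0.001, -0.0]
ft_force: [-0.1, 0.3, 0.7]
width: 1.0
gripper_force: 0.0
```

Request:
jog_arm --delta_pos '[[0,0,0],[0,0,0],[0,0,0],[0,0,0],[0,0,0],[0,0,0],[0,0,0],[0,0,0],[0,0,0],[0,0,0]]' --angular '[[0,0,0],[0,0,0],[0,0,0],[0,0,0],[0,0,0],[0,0,0],[0,0,0],[0,0,0],[0,0,0],[0,0,0]]' --claw 1 --squeeze 30

```text
time: 9.72
tool_pos: [0.4471, -0.0103, 0.0123]
ee_rot: [0.99, 0.14, 0.001, 0.0]
ft_force: [-1.3, -0.3, 6.2]
width: 0.413
gripper_force: 29.6
```

Request:
jog_arm --delta_pos '[[0,0,0.1],[0,0,0.4],[0,0,0.7],[0,0,1],[0,0,1]]' --angular '[[0,0,0],[0,0,0],[0,0,0],[0,0,0],[0,0,0]]'

```text
time: 10.13
tool_pos: [0.4505, -0.0107, 0.1177]
ee_rot: [0.99, 0.14, 0.006, 0.001]
ft_force: [1.4, -0.7, 0.2]
width: 0.414
gripper_force: 30.1
```

Request:
jog_arm --delta_pos '[[0.2,0.2,0.2],[0.5,0.5,0.3],[0.8,0.8,0.3],[1,1,0.3],[1,1,0.3]]' --angular '[[0,0,0],[0,0,0],[0,0,0],[0,0,0],[0,0,0]]'

```text
time: 10.55
tool_pos: [0.5499, 0.0934, 0.1421]
ee_rot: [0.99, 0.141, 0.003, -0.001]
ft_force: [0.5, -0.4, 0.6]
width: 0.413
gripper_force: 30.2
```

Request:
jog_arm --delta_pos '[[0.15,0.15,0],[0.4,0.3,0],[0.6,0.5,0],[0.6,0.5,0],[0.6,0.5,0]]' --angular '[[0,0,0],[0,0,0],[0,0,0],[0,0,0],[0,0,0]]'

```text
time: 10.97
tool_pos: [0.6055, 0.14, 0.1403]
ee_rot: [0.99, 0.141, -0.001, 0.0]
ft_force: [-1.0, -0.4, 0.4]
width: 0.409
gripper_force: 30.2
```

```bash
python3 w.py w5; python3 - <<'E'
from h import *
b=cv2.imread("pics/w5.png");cv2.imwrite("pics/w5c.png",cv2.resize(b[40:340,80:380],None,fx=2,fy=2))
E
```

```text
t 10.9667 tcp [0.6055 0.14   0.1403] q [ 0.99   0.141 -0.001  0.   ] j [ 0.19  0.24  1.81 -0.    1.09  1.48] w 0.409
bunker [485.9 220.1] [ 0.6382 -0.1068] 498 yaw 67.6 [0.08  0.078]
bunker [221.1 139.5] [0.6423 0.1794] 3803 yaw 52.8 [0.064 0.065]
blue [113. 273.] [0.4826 0.2517] 2587 yaw 54.4 [0.083 0.048]
brown [224.  135.3] [0.6452 0.1784] 9095 yaw 57.5 [0.1   0.101]
yellow [476.2 209.1] [ 0.6448 -0.1005] 435 yaw 88.2 [0.088 0.038]
yellow [220.8 139.8] [0.6402 0.1803] 3458 yaw 58.4 [0.063 0.064]
dark [240.9 323.5] [0.4418 0.1043] 30638 yaw 16.1 [0.49  0.219]
dark [ 59.9 134. ] [0.6074 0.3216] 1109 yaw 28.1 [0.049 0.075]
green [ 44.  135.6] [0.6    0.3392] 3285 yaw 49.8 [0.047 0.071]
```

View pics/w5c.png

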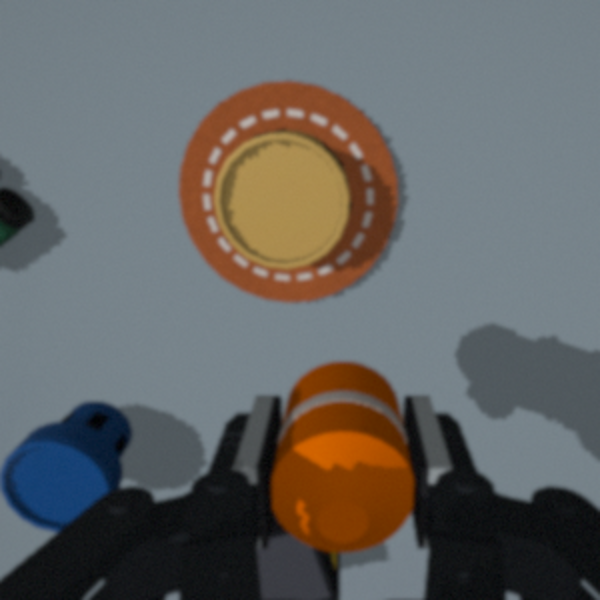

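The bunker rim circle centres at (221,140), near enough the centre of the pad. The beacon hangs level with its shoulder at about (251.5,280).

```bash
python3 - <<'E'
from h import *
cm=manip.camera_model("wrist");print(manip.get_state()["tool_pos"])
print("rim",ray("w",221,140,.045,cm),"held",ray("w",251.5,279.5,.168,cm),"pad",ray("w",224.5,135.5,.008,cm))
E
```

```text
[0.60466442 0.13936246 0.14016797]
rim [0.64553053 0.17710239 0.045     ] held [0.60493344 0.13872457 0.168     ] pad [0.64430832 0.17710918 0.008     ]
```

Request:
jog_arm --delta_pos '[[0.2,0.2,0],[0.4,0.38,0],[0.4,0.38,0],[0.4,0.38,-0.3],[0.4,0.38,-0.6],[0.4,0.38,-0.75],[0.4,0.38,-0.82],[0.4,0.38,-0.86],[0.4,0.38,-0.86]]' --angular '[[0,0,0],[0,0,0],[0,0,0],[0,0,0],[0,0,0],[0,0,0],[0,0,0],[0,0,0],[0,0,0]]'

```text
time: 11.77
tool_pos: [0.645, 0.1771, 0.0545]
ee_rot: [0.99, 0.14, -0.001, 0.0]
ft_force: [0.2, -0.2, -0.2]
width: 0.411
gripper_force: 30.5
```

Request:
jog_arm --delta_pos '[[0,0,-0.01],[0,0,-0.02],[0,0,-0.02]]' --angular '[[0,0,0],[0,0,0],[0,0,0]]'

```text
time: 12.02
tool_pos: [0.6463, 0.1778, 0.0538]
ee_rot: [0.99, 0.14, 0.001, -0.0]
ft_force: [-1.1, 0.8, 0.0]
width: 0.409
gripper_force: 30.5
```

Request:
jog_arm --delta_pos '[[0,0,-0.015],[0,0,-0.015],[0,0,-0.015]]' --angular '[[0,0,0],[0,0,0],[0,0,0]]'

```text
time: 12.27
tool_pos: [0.6464, 0.1779, 0.0524]
ee_rot: [0.99, 0.14, 0.001, -0.0]
ft_force: [-1.3, -1.0, 4.4]
width: 0.412
gripper_force: 31.0
```

Request:
jog_arm --delta_pos '[[0,0,0],[0,0,0],[0,0,0],[0,0,0],[0,0,0],[0,0,0],[0,0,0]]' --angular '[[0,0,0],[0,0,0],[0,0,0],[0,0,0],[0,0,0],[0,0,0],[0,0,0]]' --claw 0

```text
time: 12.85
tool_pos: [0.6456, 0.1777, 0.0511]
ee_rot: [0.99, 0.14, -0.0, -0.0]
ft_force: [-0.8, -0.7, 0.5]
width: 0.997
gripper_force: 0.0
```

Request:
jog_arm --delta_pos '[[0,0,0.2],[0,0,0.5],[0,0,0.8],[0,0,1]]' --angular '[[0,0,0],[0,0,0],[0,0,0],[0,0,0]]'

```text
time: 13.18
tool_pos: [0.6467, 0.178, 0.1542]
ee_rot: [0.99, 0.14, 0.001, -0.0]
ft_force: [1.2, -0.4, 0.8]
width: 0.997
gripper_force: 0.0
```

Request:
jog_arm --delta_pos '[[-0.3,-0.06,0.2],[-0.6,-0.12,0.4],[-0.94,-0.22,0.4],[-0.94,-0.22,0.4]]' --angular '[[0,0,0.04],[0,0,0.08],[0,0,0.13],[0,0,0.13]]'

```text
time: 13.52
tool_pos: [0.5456, 0.1543, 0.191]
ee_rot: [0.963, 0.269, -0.002, -0.0]
ft_force: [-0.5, -0.8, -1.4]
width: 1.001
gripper_force: 0.0
```

Request:
jog_arm --delta_pos '[[-0.3,-0.06,0],[-0.6,-0.12,0],[-0.8,-0.21,0],[-0.8,-0.21,0],[-0.8,-0.21,0],[-0.8,-0.21,0]]' --angular '[[0,0,0],[0,0,0],[0,0,0],[0,0,0],[0,0,0],[0,0,0]]'

```text
time: 14.02
tool_pos: [0.4725, 0.135, 0.1917]
ee_rot: [0.964, 0.267, 0.001, 0.0]
ft_force: [0.4, -0.0, 0.4]
width: 0.996
gripper_force: 0.0
```

```bash
python3 w.py w6; python3 - <<'E'
from h import *
b=cv2.imread("pics/w6.png");cv2.imwrite("pics/w6c.png",cv2.resize(b,None,fx=1.5,fy=1.5))
E
```

```text
t 14.0167 tcp [0.4725 0.135  0.1917] q [0.964 0.267 0.001 0.   ] j [ 0.23 -0.06  2.03  0.    1.17  1.26] w 0.996
bunker [493.2 168.4] [ 0.6234 -0.1056] 354 yaw 60.9 [0.055 0.086]
bunker [305.8  12.8] [0.64   0.1718] 666 yaw 31.0 [0.068 0.027]
blue [153.9 115.6] [0.4788 0.2538] 2434 yaw 31.0 [0.057 0.055]
brown [347.1  12. ] [0.6654 0.136 ] 172 yaw 31.0 [0.011 0.028]
brown [279.7  36.4] [0.6117 0.1828] 2163 yaw 66.7 [0.04  0.092]
yellow [493.  168.5] [ 0.6258 -0.115 ] 431 yaw 60.9 [0.058 0.089]
yellow [289.1  14.5] [0.6332 0.1854] 255 yaw 57.9 [0.012 0.037]
dark [258.8 325.3] [0.29   0.0117] 31198 yaw 30.9 [0.646 0.248]
dark [242.2 191.5] [0.4499 0.1326] 3085 yaw 31.0 [0.061 0.073]
dark [463.3  83. ] [ 0.6702 -0.0038] 192 yaw 33.4 [0.012 0.038]
```

View pics/w6c.png

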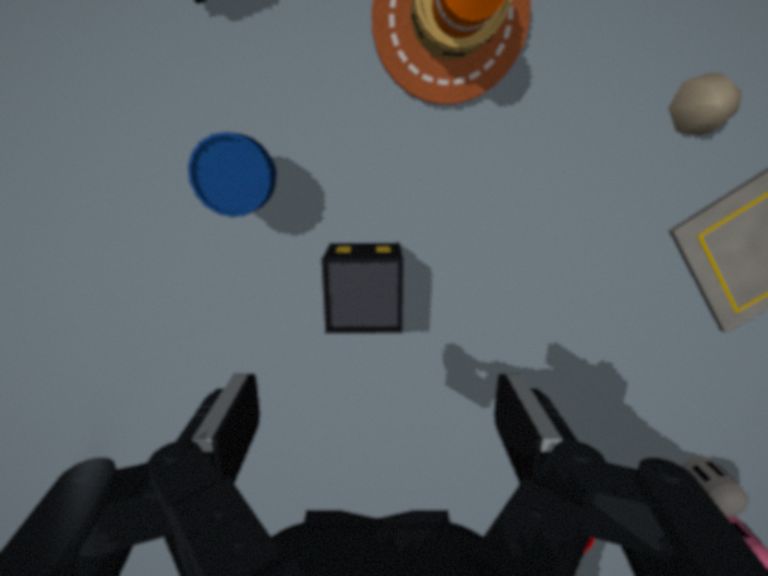

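The keep is now square with the gripper, its deck centred at about (242,197). The beacon stands in the bunker rim, and the gallery rim is at about (155,116).

```bash
python3 - <<'E'
from h import *
cm=manip.camera_model("wrist");print(manip.get_state()["tool_pos"])
print("deck",ray("w",242,197,.051,cm),"gallery rim",ray("w",155,116,.054,cm))
for q in [(322,259),(403,259),(326,332),(403,331)]: print(ray("w",q[0]/1.5,q[1]/1.5,.051,cm)[:2])
E
```

```text
[0.47282295 0.13503814 0.19167832]
deck [0.45253803 0.13350212 0.051     ] gallery rim [0.48237258 0.24916441 0.054     ]
[0.46125617 0.17198287]
[0.49052116 0.12319608]
[0.41331691 0.14253573]
[0.44357677 0.09366055]
```

Request:
jog_arm --delta_pos '[[-0.1,-0.01,-0.1],[-0.2,-0.015,-0.2],[-0.2,-0.015,-0.6],[-0.2,-0.015,-0.9],[-0.2,-0.015,-1]]' --angular '[[0,0,0],[0,0,0],[0,0,0],[0,0,0],[0,0,0]]'

```text
time: 14.48
tool_pos: [0.4491, 0.1327, 0.087]
ee_rot: [0.964, 0.267, -0.003, -0.0]
ft_force: [-0.3, -0.5, -0.9]
width: 1.0
gripper_force: 0.0
```

Request:
jog_arm --delta_pos '[[0,0,-0.3],[0,0,-0.6],[0,0,-0.8],[0,0,-0.8],[0,0,-0.8]]' --angular '[[0,0,0],[0,0,0],[0,0,0],[0,0,0],[0,0,0]]'

```text
time: 14.9
tool_pos: [0.4517, 0.1333, 0.0108]
ee_rot: [0.964, 0.267, -0.001, -0.0]
ft_force: [0.8, -0.6, 0.2]
width: 1.0
gripper_force: 0.0
```

Request:
jog_arm --delta_pos '[[0,0,0],[0,0,0],[0,0,0],[0,0,0],[0,0,0],[0,0,0],[0,0,0],[0,0,0],[0,0,0],[0,0,0]]' --angular '[[0,0,0],[0,0,0],[0,0,0],[0,0,0],[0,0,0],[0,0,0],[0,0,0],[0,0,0],[0,0,0],[0,0,0]]' --claw 1 --squeeze 40

```text
time: 15.73
tool_pos: [0.454, 0.1338, 0.0135]
ee_rot: [0.964, 0.267, 0.002, 0.0]
ft_force: [0.8, 0.4, 6.0]
width: 0.675
gripper_force: 44.3
```

Request:
jog_arm --delta_pos '[[0,0,0.1],[0,0,0.4],[0,0,0.7],[0,0,1],[0,0,1]]' --angular '[[0,0,0],[0,0,0],[0,0,0],[0,0,0],[0,0,0]]'

```text
time: 16.15
tool_pos: [0.4561, 0.1343, 0.1182]
ee_rot: [0.964, 0.267, 0.006, 0.0]
ft_force: [1.4, 1.0, 0.3]
width: 0.675
gripper_force: 43.9
```

Request:
jog_arm --delta_pos '[[0.15,-0.2,0.2],[0.3,-0.5,0.4],[0.45,-0.8,0.4],[0.6,-1,0.4],[0.6,-1,0.4]]' --angular '[[0,0,0.05],[0,0,0.1],[0,0,0.15],[0,0,0.2],[0,0,0.2]]'

```text
time: 16.57
tool_pos: [0.5141, 0.0298, 0.1524]
ee_rot: [0.891, 0.454, 0.001, 0.002]
ft_force: [-0.3, 0.1, -0.4]
width: 0.672
gripper_force: 44.1
```

Request:
jog_arm --delta_pos '[[0.15,-0.2,0],[0.3,-0.5,0],[0.45,-0.8,0],[0.5,-1,0],[0.5,-1,0],[0.5,-1,0]]' --angular '[[0,0,0.05],[0,0,0.1],[0,0,0.109],[0,0,0.109],[0,0,0.109],[0,0,0.109]]'

```text
time: 17.07
tool_pos: [0.5608, -0.0672, 0.1506]
ee_rot: [0.838, 0.546, -0.001, -0.001]
ft_force: [-0.2, -0.0, -2.2]
width: 0.674
gripper_force: 44.2
```

```bash
python3 w.py w7; python3 - <<'E'
from h import *
b=cv2.imread("pics/w7.png");cv2.imwrite("pics/w7c.png",cv2.resize(b,None,fx=1.5,fy=1.5))
E
```

```text
t 17.0667 tcp [ 0.5608 -0.0672  0.1506] q [ 0.838  0.546 -0.001 -0.001] j [-0.16  0.12  1.93  0.    1.09  0.25] w 0.674
bunker [280.1 215.6] [ 0.5748 -0.1136] 243 yaw 66.3 [0.022 0.015]
bunker [221.5 215.6] [ 0.5171 -0.0882] 246 yaw 66.3 [0.024 0.015]
bunker [341.7 197.6] [ 0.642  -0.1205] 687 yaw 66.3 [0.083 0.082]
yellow [280.  215.2] [ 0.5742 -0.1179] 202 yaw 66.3 [0.021 0.015]
yellow [221.7 215.2] [ 0.5144 -0.0916] 202 yaw 66.3 [0.022 0.015]
yellow [341.9 197.6] [ 0.6439 -0.1256] 878 yaw 66.3 [0.086 0.087]
dark [250.9 312. ] [ 0.4964 -0.2136] 45548 yaw 66.3 [0.501 0.272]
dark [347.   89.5] [ 0.6768 -0.0194] 161 yaw 60.8 [0.01  0.033]
green [362.1 359.2] [ 0.5973 -0.3478] 735 yaw 71.5 [0.077 0.033]
```

View pics/w7c.png

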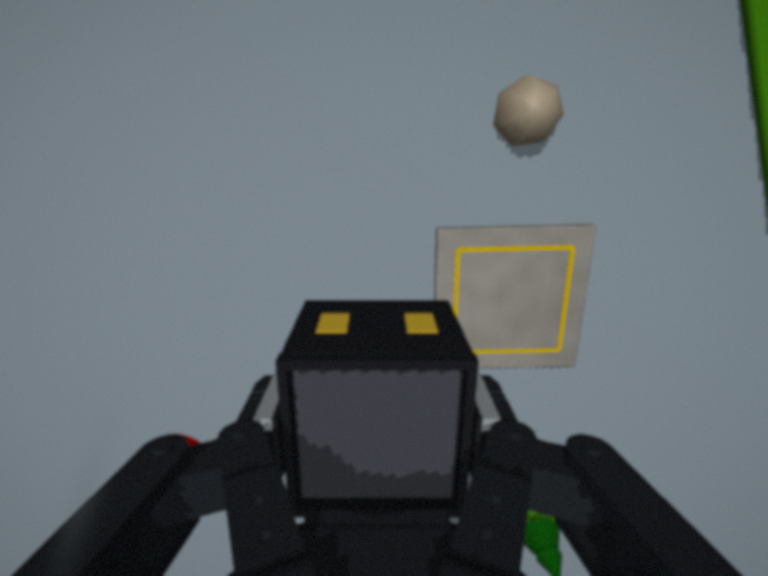

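The keep hangs square, and the pad outline corners are at about (304,166), (383,165) and (375,235).

```bash
python3 - <<'E'
from h import *
cm=manip.camera_model("wrist");print(manip.get_state()["tool_pos"])
P=np.array([ray("w",u/1.5,v/1.5,.008,cm)[:2] for u,v in [(456,249),(575,247),(562,352)]]);print(P,"pad",(P[0]+P[2])/2)
P=np.array([ray("w",u/1.5,v/1.5,.008,cm)[:2] for u,v in [(437,227),(595,224),(577,366)]]);print("pad",(P[0]+P[2])/2)
Q=np.array([ray("w",u/1.5,v/1.5,.188,cm)[:2] for u,v in [(279,361),(475,359),(466,510),(288,510)]]);print(Q,Q.mean(0))
E
```

```text
[ 0.56057733 -0.0663924   0.15059666]
[[ 0.61791785 -0.07465132]
 [ 0.69464005 -0.10670918]
 [ 0.66436707 -0.1830753 ]] pad [ 0.64114246 -0.12886331]
pad [ 0.64151569 -0.12715937]
[[ 0.54611498 -0.0311262 ]
 [ 0.59747828 -0.05289828]
 [ 0.57635801 -0.10450562]
 [ 0.52276254 -0.0811257 ]] [ 0.56067845 -0.06741395]
```

Request:
jog_arm --delta_pos '[[0.2,-0.15,0],[0.5,-0.4,0],[0.81,-0.61,0],[0.81,-0.61,0],[0.81,-0.61,-0.3],[0.81,-0.61,-0.6],[0.81,-0.61,-0.9],[0.81,-0.61,-1],[0.81,-0.61,-1]]' --angular '[[0,0,0],[0,0,0],[0,0,0],[0,0,0],[0,0,0],[0,0,0],[0,0,0],[0,0,0],[0,0,0]]'

```text
time: 17.87
tool_pos: [0.6385, -0.1254, 0.047]
ee_rot: [0.837, 0.548, -0.003, -0.003]
ft_force: [-0.1, -0.7, -1.7]
width: 0.677
gripper_force: 44.3
```

Request:
jog_arm --delta_pos '[[0,0,-0.1],[0,0,-0.2],[0,0,-0.25],[0,0,-0.29],[0,0,-0.29],[0,0,-0.305],[0,0,-0.305]]' --angular '[[0,0,0],[0,0,0],[0,0,0],[0,0,0],[0,0,0],[0,0,0],[0,0,0]]'

```text
time: 18.45
tool_pos: [0.6433, -0.128, 0.0217]
ee_rot: [0.837, 0.547, 0.0, 0.0]
ft_force: [0.4, -0.0, -1.5]
width: 0.676
gripper_force: 44.5
```

Request:
jog_arm --delta_pos '[[0,0,-0.015],[0,0,-0.015],[0,0,-0.015]]' --angular '[[0,0,0],[0,0,0],[0,0,0]]'

```text
time: 18.7
tool_pos: [0.6434, -0.1281, 0.0216]
ee_rot: [0.837, 0.547, 0.001, 0.001]
ft_force: [-4.0, -0.4, 7.6]
width: 0.677
gripper_force: 45.4
```

Request:
jog_arm --delta_pos '[[0,0,0],[0,0,0],[0,0,0],[0,0,0],[0,0,0],[0,0,0],[0,0,0]]' --angular '[[0,0,0],[0,0,0],[0,0,0],[0,0,0],[0,0,0],[0,0,0],[0,0,0]]' --claw 0

```text
time: 19.28
tool_pos: [0.6426, -0.1277, 0.0191]
ee_rot: [0.837, 0.548, -0.0, -0.0]
ft_force: [-0.3, 0.1, -0.1]
width: 1.0
gripper_force: 0.0
```

Request:
jog_arm --delta_pos '[[0,0,0.2],[0,0,0.5],[0,0,0.8],[0,0,1]]' --angular '[[0,0,0],[0,0,0],[0,0,0],[0,0,0]]'

```text
time: 19.62
tool_pos: [0.6438, -0.128, 0.1221]
ee_rot: [0.837, 0.548, 0.001, 0.001]
ft_force: [0.5, 1.0, 0.1]
width: 0.998
gripper_force: 0.0
```

Request:
jog_arm --delta_pos '[[-0.1,0.3,0.3],[-0.25,0.6,0.6],[-0.45,1,0.8]]' --angular '[[0,0,0],[0,0,0],[0,0,0]]'

```text
time: 19.87
tool_pos: [0.6041, -0.038, 0.1972]
ee_rot: [0.837, 0.547, 0.002, 0.002]
ft_force: [0.5, 0.9, 0.4]
width: 0.999
gripper_force: 0.0
```

Request:
jog_arm --delta_pos '[[-0.15,0.33,0],[-0.3,0.67,0],[-0.45,1,0]]' --angular '[[0,0,0],[0,0,0],[0,0,0]]'

```text
time: 20.12
tool_pos: [0.5571, 0.0637, 0.1949]
ee_rot: [0.837, 0.547, 0.001, 0.0]
ft_force: [0.5, 1.3, 0.1]
width: 1.001
gripper_force: 0.0
```

Request:
jog_arm --delta_pos '[[-0.15,0.33,0],[-0.3,0.67,0],[-0.45,1,0]]' --angular '[[0,0,0],[0,0,0],[0,0,0]]'

```text
time: 20.37
tool_pos: [0.5116, 0.1638, 0.1941]
ee_rot: [0.837, 0.547, 0.0, 0.0]
ft_force: [0.7, -0.6, 0.3]
width: 1.0
gripper_force: 0.0
```

Request:
jog_arm --delta_pos '[[-0.1,0.35,0],[-0.2,0.7,0],[-0.2,0.7,0],[-0.2,0.7,0],[-0.2,0.7,0]]' --angular '[[0,0,0],[0,0,0],[0,0,0],[0,0,0],[0,0,0]]'

```text
time: 20.78
tool_pos: [0.4925, 0.2322, 0.1938]
ee_rot: [0.836, 0.548, -0.0, 0.0]
ft_force: [0.4, 0.7, 0.6]
width: 0.999
gripper_force: 0.0
```

```bash
python3 w.py w8 | grep -E "^t|blue";python3 - <<'E'
from h import *
cm=manip.camera_model("wrist")
hs=cv2.cvtColor(cv2.imread("pics/w8.png"),cv2.COLOR_BGR2HSV)
for c in blobs(cv2.inRange(hs,np.array([104,120,20]),np.array([122,255,255])),300):
    u,v=cen(c);print(cv2.boundingRect(c),(u,v),ray("w",u,v,.054,cm),ray("w",u,v,.045,cm),cm["eye"],manip.get_state()["tool_pos"])
E
```

```text
t 20.7833 tcp [0.4925 0.2322 0.1938] q [ 0.836  0.548 -0.     0.   ] j [ 0.4   0.05  1.93 -0.    1.17  0.81] w 0.999
blue [232.7 167.7] [0.4788 0.2499] 1949 yaw 20.4 [0.054 0.054]
(208, 142, 50, 52) (232.65985192663635, 167.69754332828538) [0.4812848  0.25216033 0.054     ] [0.47983078 0.25033963 0.045     ] [0.52692401 0.30930927 0.33649585] [0.4927706  0.23163416 0.19380007]
```

Request:
jog_arm --delta_pos '[[-0.06,0.1,-0.1],[-0.12,0.194,-0.2],[-0.12,0.194,-0.6],[-0.12,0.194,-0.9],[-0.12,0.194,-1]]' --angular '[[0,0,0],[0,0,0],[0,0,0],[0,0,0],[0,0,0]]'

```text
time: 21.25
tool_pos: [0.476, 0.2498, 0.0879]
ee_rot: [0.837, 0.547, -0.005, -0.001]
ft_force: [-1.0, -0.2, -1.1]
width: 0.998
gripper_force: 0.0
```

Request:
jog_arm --delta_pos '[[0,0,-0.3],[0,0,-0.6],[0,0,-0.72],[0,0,-0.72],[0,0,-0.72]]' --angular '[[0,0,0],[0,0,0],[0,0,0],[0,0,0],[0,0,0]]'

```text
time: 21.67
tool_pos: [0.4802, 0.2515, 0.0217]
ee_rot: [0.837, 0.547, -0.001, -0.0]
ft_force: [-0.1, -0.4, 0.2]
width: 1.001
gripper_force: 0.0
```

Request:
jog_arm --delta_pos '[[0,0,0],[0,0,0],[0,0,0],[0,0,0],[0,0,0],[0,0,0],[0,0,0],[0,0,0],[0,0,0],[0,0,0]]' --angular '[[0,0,0],[0,0,0],[0,0,0],[0,0,0],[0,0,0],[0,0,0],[0,0,0],[0,0,0],[0,0,0],[0,0,0]]' --claw 1 --squeeze 35

```text
time: 22.5
tool_pos: [0.4822, 0.2526, 0.0242]
ee_rot: [0.837, 0.547, 0.002, 0.0]
ft_force: [-2.1, 0.7, 6.2]
width: 0.626
gripper_force: 36.2
```

Request:
jog_arm --delta_pos '[[0,0,0.1],[0,0,0.4],[0,0,0.7],[0,0,1],[0,0,1]]' --angular '[[0,0,0],[0,0,0],[0,0,0],[0,0,0],[0,0,0]]'

```text
time: 22.92
tool_pos: [0.4853, 0.2539, 0.1299]
ee_rot: [0.837, 0.548, 0.006, 0.001]
ft_force: [1.1, 1.4, -0.4]
width: 0.619
gripper_force: 37.1
```

Request:
jog_arm --delta_pos '[[0.1,-0.2,0.3],[0.2,-0.5,0.5],[0.3,-0.8,0.5],[0.4,-1,0.5]]' --angular '[[0,0,0],[0,0,0],[0,0,0],[0,0,0]]'

```text
time: 23.25
tool_pos: [0.5221, 0.1501, 0.1746]
ee_rot: [0.837, 0.548, 0.002, 0.001]
ft_force: [-0.2, 0.3, -1.4]
width: 0.625
gripper_force: 37.2
```

Request:
jog_arm --delta_pos '[[0.1,-0.33,0],[0.2,-0.67,0],[0.4,-1,0],[0.4,-1,0]]' --angular '[[0,0,0],[0,0,0],[0,0,0],[0,0,0]]'

```text
time: 23.58
tool_pos: [0.5633, 0.0463, 0.1727]
ee_rot: [0.838, 0.546, 0.001, 0.002]
ft_force: [0.3, 0.6, -0.5]
width: 0.623
gripper_force: 37.3
```

Request:
jog_arm --delta_pos '[[0.1,-0.33,0],[0.2,-0.67,0],[0.3,-1,0],[0.3,-1,0],[0.3,-1,0],[0.3,-1,0]]' --angular '[[0,0,0],[0,0,0],[0,0,0],[0,0,0],[0,0,0],[0,0,0]]'

```text
time: 24.08
tool_pos: [0.5901, -0.048, 0.1718]
ee_rot: [0.837, 0.547, -0.0, -0.0]
ft_force: [-0.5, 0.2, -0.1]
width: 0.617
gripper_force: 37.3
```

```bash
python3 w.py w9 | grep -E "^t|blue|yellow"; python3 - <<'E'
from h import *
b=cv2.imread("pics/w9.png");cv2.imwrite("pics/w9c.png",cv2.resize(b,None,fx=1.5,fy=1.5))
E
```

```text
t 24.0833 tcp [ 0.5901 -0.048   0.1718] q [ 0.837  0.547 -0.    -0.   ] j [-0.12  0.15  1.85  0.    1.14  0.29] w 0.617
blue [250.8 271.5] [ 0.5471 -0.1463] 9611 yaw 23.1 [0.131 0.134]
yellow [312.5 201.3] [ 0.6439 -0.1068] 428 yaw 66.4 [0.084 0.058]
```

View pics/w9c.png

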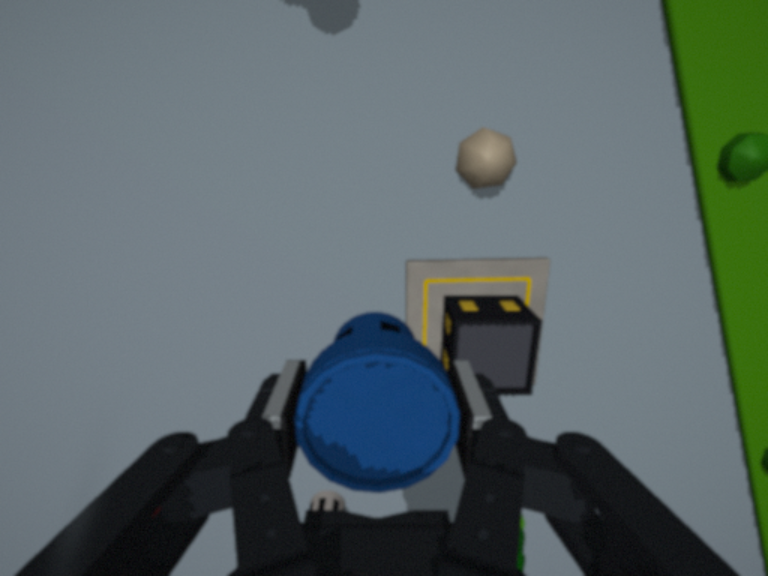

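The keep stands in the outline with its deck corners at (300,213), (361,213) and (355,263). The held gallery's rim is centred at about (252,281).

```bash
python3 - <<'E'
from h import *
cm=manip.camera_model("wrist");print(manip.get_state()["tool_pos"])
P=np.array([ray("w",u/1.5,v/1.5,.059,cm)[:2] for u,v in [(449,319),(541,319),(533,394)]]);print(P,"keep",(P[0]+P[2])/2)
print(ray("w",378/1.5,421/1.5,.2016,cm))
Q=np.array([ray("w",u/1.5,v/1.5,.008,cm)[:2] for u,v in [(407,260),(548,258),(424,281),(530,279)]]);print(Q)
E
```

```text
[ 0.590045   -0.04741438  0.17174258]
[[ 0.62453205 -0.08975778]
 [ 0.68065815 -0.11424108]
 [ 0.65917568 -0.16807845]] keep [ 0.64185386 -0.12891812]
[ 0.59099477 -0.04726197  0.2016    ]
[[ 0.61224006 -0.05516941]
 [ 0.71088746 -0.09650395]
 [ 0.61794831 -0.07597335]
 [ 0.69354297 -0.1071848 ]]
```

Request:
jog_arm --delta_pos '[[0.15,-0.25,0],[0.3,-0.5,0],[0.515,-0.81,0],[0.515,-0.81,0],[0.515,-0.81,-0.1],[0.515,-0.81,-0.4],[0.515,-0.81,-0.7],[0.515,-0.81,-0.8],[0.515,-0.81,-0.88],[0.515,-0.81,-0.91]]' --angular '[[0,0,0],[0,0,0],[0,0,0],[0,0,0],[0,0,0],[0,0,0],[0,0,0],[0,0,0],[0,0,0],[0,0,0]]'

```text
time: 24.97
tool_pos: [0.6408, -0.1277, 0.0793]
ee_rot: [0.836, 0.548, -0.001, -0.001]
ft_force: [-0.0, -0.1, -0.6]
width: 0.621
gripper_force: 37.5
```

Request:
jog_arm --delta_pos '[[0,0,0],[0,0,-0.01],[0,0,-0.02],[0,0,-0.03],[0,0,-0.03]]' --angular '[[0,0,0],[0,0,0],[0,0,0],[0,0,0],[0,0,0]]'

```text
time: 25.38
tool_pos: [0.6427, -0.1295, 0.0789]
ee_rot: [0.837, 0.547, 0.001, 0.001]
ft_force: [0.1, 0.1, -0.6]
width: 0.62
gripper_force: 37.5
```

Request:
jog_arm --delta_pos '[[0,0,-0.01],[0,0,-0.015],[0,0,-0.015]]' --angular '[[0,0,0],[0,0,0],[0,0,0]]'

```text
time: 25.63
tool_pos: [0.6428, -0.1295, 0.0783]
ee_rot: [0.837, 0.547, 0.001, 0.001]
ft_force: [-2.0, 1.6, 5.6]
width: 0.619
gripper_force: 38.0
```

Request:
jog_arm --delta_pos '[[0,0,0],[0,0,0],[0,0,0],[0,0,0],[0,0,0],[0,0,0],[0,0,0]]' --angular '[[0,0,0],[0,0,0],[0,0,0],[0,0,0],[0,0,0],[0,0,0],[0,0,0]]' --claw 0

```text
time: 26.22
tool_pos: [0.642, -0.1293, 0.0762]
ee_rot: [0.837, 0.548, -0.0, -0.0]
ft_force: [0.5, 0.3, -0.1]
width: 0.998
gripper_force: 0.0
```

Request:
jog_arm --delta_pos '[[0,0,0.2],[0,0,0.5],[0,0,0.8],[0,0,1]]' --angular '[[0,0,0],[0,0,0],[0,0,0],[0,0,0]]'

```text
time: 26.55
tool_pos: [0.6432, -0.1296, 0.1793]
ee_rot: [0.837, 0.548, 0.001, 0.001]
ft_force: [0.9, -0.2, 0.1]
width: 0.996
gripper_force: 0.0
```

Request:
jog_arm --delta_pos '[[-0.3,-0.15,0.1],[-0.6,-0.3,0.2],[-0.9,-0.5,0.2],[-0.9,-0.5,0.2]]' --angular '[[0,0,0],[0,0,0],[0,0,0],[0,0,0]]'

```text
time: 26.88
tool_pos: [0.5479, -0.1816, 0.197]
ee_rot: [0.837, 0.547, -0.001, 0.0]
ft_force: [-0.2, 0.2, -1.5]
width: 1.0
gripper_force: 0.0
```

Request:
jog_arm --delta_pos '[[-0.3,-0.2,0],[-0.6,-0.4,0],[-0.9,-0.6,0],[-0.9,-0.6,0],[-0.9,-0.6,0],[-0.9,-0.6,0]]' --angular '[[0,0,0],[0,0,0],[0,0,0],[0,0,0],[0,0,0],[0,0,0]]'

```text
time: 27.38
tool_pos: [0.4627, -0.2393, 0.1966]
ee_rot: [0.837, 0.547, 0.0, 0.0]
ft_force: [-0.0, -0.7, -0.4]
width: 0.999
gripper_force: 0.0
```

```bash
python3 w.py w10 | grep -E "^t|white|pink"; python3 - <<'E'
from h import *
print(ray("top",366,213,.03))
b=cv2.imread("pics/w10.png");cv2.imwrite("pics/w10c.png",cv2.resize(b,None,fx=1.5,fy=1.5))
E
```

```text
t 27.3833 tcp [ 0.4627 -0.2393  0.1966] q [0.837 0.547 0.    0.   ] j [-0.53 -0.    1.97  0.    1.17 -0.11] w 0.999
pink [239.4 257.4] [ 0.4029 -0.3391] 235 yaw 54.4 [0.027 0.027]
pink [310.2 226. ] [ 0.5037 -0.3335] 367 yaw 5.8 [0.027 0.031]
[ 0.44783431 -0.25267741  0.03      ]
```

View pics/w10c.png

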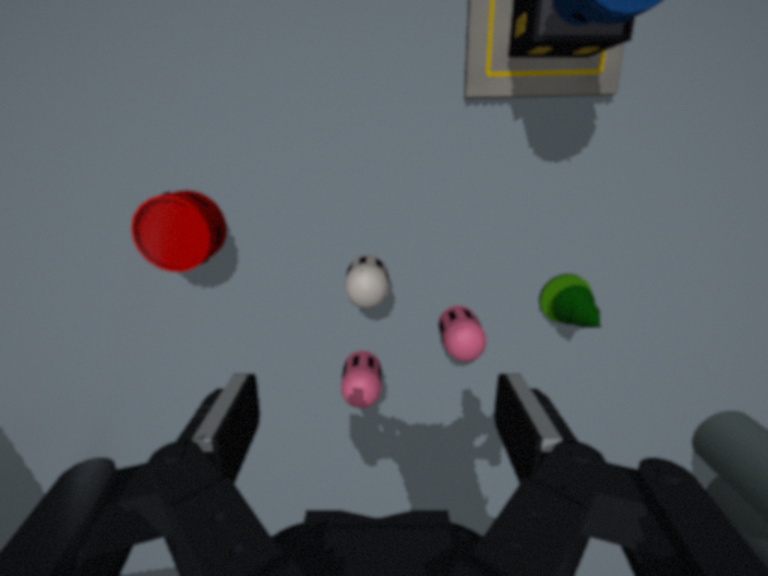

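The dome's shoulder is at about (245,190) and the pink decoys are at (239,253) and (307,223). The fingers close along the image horizontal, so they clear the decoys.

```bash
python3 - <<'E'
from h import *
cm=manip.camera_model("wrist");print(manip.get_state()["tool_pos"])
print(ray("w",244.7,190,.036,cm),ray("w",244.7,187.5,.025,cm))
E
```

```text
[ 0.46304255 -0.23899985  0.19656435]
[ 0.45000285 -0.25207193  0.036     ] [ 0.44957411 -0.2524915   0.025     ]
```

Request:
jog_arm --delta_pos '[[-0.07,-0.07,-0.1],[-0.135,-0.133,-0.3],[-0.135,-0.133,-0.6],[-0.135,-0.133,-0.9],[-0.135,-0.133,-1]]' --angular '[[0,0,0],[0,0,0],[0,0,0],[0,0,0],[0,0,0]]'

```text
time: 27.85
tool_pos: [0.4458, -0.2505, 0.0913]
ee_rot: [0.836, 0.548, -0.002, -0.004]
ft_force: [-0.8, -0.1, -0.3]
width: 0.998
gripper_force: 0.0
```

Request:
jog_arm --delta_pos '[[0,0,-0.3],[0,0,-0.6],[0,0,-0.885],[0,0,-0.885],[0,0,-0.885]]' --angular '[[0,0,0],[0,0,0],[0,0,0],[0,0,0],[0,0,0]]'

```text
time: 28.27
tool_pos: [0.4474, -0.2514, 0.0065]
ee_rot: [0.837, 0.548, -0.001, -0.002]
ft_force: [0.4, -0.9, 1.1]
width: 1.001
gripper_force: 0.0
```

Request:
jog_arm --delta_pos '[[0,0,0],[0,0,0],[0,0,0],[0,0,0],[0,0,0],[0,0,0],[0,0,0],[0,0,0],[0,0,0],[0,0,0]]' --angular '[[0,0,0],[0,0,0],[0,0,0],[0,0,0],[0,0,0],[0,0,0],[0,0,0],[0,0,0],[0,0,0],[0,0,0]]' --claw 1 --squeeze 28

```text
time: 29.1
tool_pos: [0.4499, -0.2533, 0.0097]
ee_rot: [0.837, 0.547, 0.001, 0.001]
ft_force: [-0.9, 1.3, 8.2]
width: 0.385
gripper_force: 27.5
```

Request:
jog_arm --delta_pos '[[0,0,0.1],[0,0,0.4],[0,0,0.7],[0,0,1],[0,0,1]]' --angular '[[0,0,0],[0,0,0],[0,0,0],[0,0,0],[0,0,0]]'

```text
time: 29.52
tool_pos: [0.4527, -0.2552, 0.1152]
ee_rot: [0.837, 0.547, 0.002, 0.005]
ft_force: [0.7, -0.1, 0.1]
width: 0.392
gripper_force: 28.2
```

Request:
jog_arm --delta_pos '[[0,0,0.3],[0.1,0.2,0.6],[0.3,0.5,0.8],[0.5,0.7,0.8],[0.5,0.7,0.8]]' --angular '[[0,0,0],[0,0,0],[0,0,0],[0,0,0],[0,0,0]]'

```text
time: 29.93
tool_pos: [0.5024, -0.1801, 0.1906]
ee_rot: [0.836, 0.549, 0.003, 0.002]
ft_force: [-0.1, 0.2, -0.7]
width: 0.382
gripper_force: 28.2
```

Request:
jog_arm --delta_pos '[[0.2,0.25,0],[0.4,0.5,0],[0.7,0.8,0],[0.9,1,0],[0.9,1,0],[0.9,1,0],[0.9,1,0]]' --angular '[[0,0,0],[0,0,0],[0,0,0],[0,0,0],[0,0,0],[0,0,0],[0,0,0]]'

```text
time: 30.52
tool_pos: [0.5874, -0.0829, 0.187]
ee_rot: [0.837, 0.548, -0.001, -0.001]
ft_force: [-0.4, 0.7, 0.0]
width: 0.387
gripper_force: 28.2
```

```bash
python3 w.py w11 | grep -E "^t|blue"; python3 - <<'E'
from h import *
b=cv2.imread("pics/w11.png");cv2.imwrite("pics/w11c.png",cv2.resize(b,None,fx=1.5,fy=1.5))
E
```

```text
t 30.5167 tcp [ 0.5874 -0.0829  0.187 ] q [ 0.837  0.548 -0.001 -0.001] j [-0.18  0.14  1.83 -0.    1.17  0.23] w 0.387
blue [325.7 219.3] [ 0.6465 -0.1612] 3067 yaw 56.4 [0.076 0.072]
```

View pics/w11c.png

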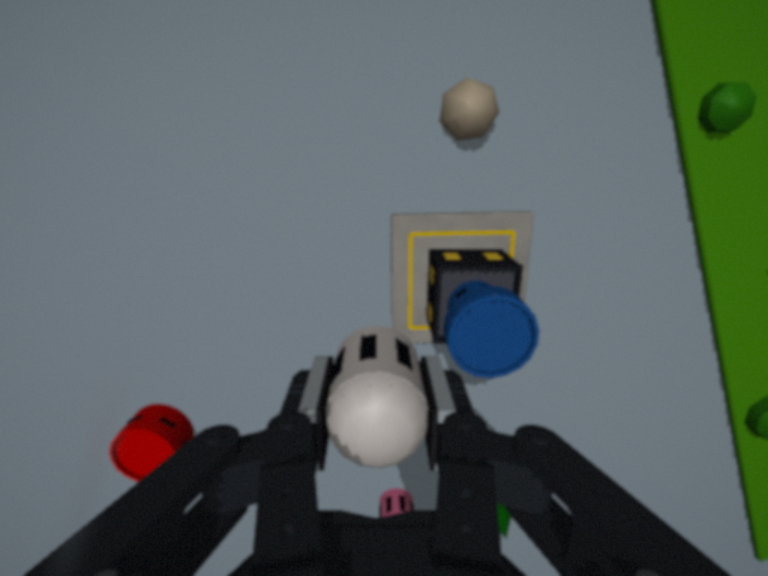

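The gallery stands upright on the keep with its rim centred at about (328,222). The held dome's shoulder is at about (252,272).

```bash
python3 - <<'E'
from h import *
cm=manip.camera_model("wrist");print(manip.get_state()["tool_pos"])
print("rim",ray("w",328,222,.108,cm),"held",ray("w",251.7,272,.213,cm))
hs=cv2.cvtColor(cv2.imread("pics/w11.png"),cv2.COLOR_BGR2HSV)
c=max(blobs(cv2.inRange(hs,np.array([104,120,20]),np.array([122,255,255])),300),key=cv2.contourArea)
print(cv2.boundingRect(c),cv2.minEnclosingCircle(c))
E
```

```text
[ 0.58730532 -0.08332144  0.18716184]
rim [ 0.64159653 -0.12839885  0.108     ] held [ 0.58900974 -0.08114499  0.213     ]
(296, 187, 63, 65) ((325.8694763183594, 217.5148468017578), 33.99578857421875)
```

Request:
jog_arm --delta_pos '[[0.2,-0.15,0],[0.4,-0.35,0],[0.535,-0.46,0],[0.535,-0.46,0],[0.535,-0.46,-0.2],[0.535,-0.46,-0.4],[0.535,-0.46,-0.55],[0.535,-0.46,-0.65],[0.535,-0.46,-0.7],[0.535,-0.46,-0.7]]' --angular '[[0,0,0],[0,0,0],[0,0,0],[0,0,0],[0,0,0],[0,0,0],[0,0,0],[0,0,0],[0,0,0],[0,0,0]]'

```text
time: 31.4
tool_pos: [0.6404, -0.1287, 0.1165]
ee_rot: [0.837, 0.547, -0.001, -0.001]
ft_force: [-0.2, 0.1, 0.0]
width: 0.388
gripper_force: 28.3
```

Request:
jog_arm --delta_pos '[[0,0,-0.01],[0,0,-0.02],[0,0,-0.03],[0,0,-0.035],[0,0,-0.035],[0,0,-0.035]]' --angular '[[0,0,0],[0,0,0],[0,0,0],[0,0,0],[0,0,0],[0,0,0]]'

```text
time: 31.9
tool_pos: [0.6423, -0.1286, 0.1148]
ee_rot: [0.837, 0.548, 0.0, 0.0]
ft_force: [0.0, 0.3, -0.6]
width: 0.386
gripper_force: 28.3
```

Request:
jog_arm --delta_pos '[[0,0,-0.01],[0,0,-0.02],[0,0,-0.02]]' --angular '[[0,0,0],[0,0,0],[0,0,0]]'

```text
time: 32.15
tool_pos: [0.6426, -0.1287, 0.1138]
ee_rot: [0.837, 0.548, 0.0, 0.0]
ft_force: [-1.4, 0.6, 4.5]
width: 0.388
gripper_force: 28.8
```

Request:
jog_arm --delta_pos '[[0,0,0],[0,0,0],[0,0,0],[0,0,0],[0,0,0],[0,0,0],[0,0,0],[0,0,0]]' --angular '[[0,0,0],[0,0,0],[0,0,0],[0,0,0],[0,0,0],[0,0,0],[0,0,0],[0,0,0]]' --claw 0

```text
time: 32.82
tool_pos: [0.6421, -0.1286, 0.1123]
ee_rot: [0.837, 0.548, -0.0, -0.0]
ft_force: [1.0, -0.1, 0.0]
width: 0.997
gripper_force: 0.0
```

Request:
jog_arm --delta_pos '[[0,0,0.2],[0,0,0.5],[0,0,0.8],[0,0,1]]' --angular '[[0,0,0],[0,0,0],[0,0,0],[0,0,0]]'

```text
time: 33.15
tool_pos: [0.6431, -0.1288, 0.2155]
ee_rot: [0.837, 0.548, 0.001, 0.001]
ft_force: [1.1, 0.2, -0.2]
width: 1.0
gripper_force: 0.0
```

Request:
jog_arm --delta_pos '[[-0.3,-0.2,0.1],[-0.6,-0.5,0.2],[-1,-0.8,0.2],[-1,-0.8,0.2]]' --angular '[[0,0,0],[0,0,0],[0,0,0],[0,0,0]]'

```text
time: 33.48
tool_pos: [0.5388, -0.2114, 0.2335]
ee_rot: [0.837, 0.547, -0.001, 0.001]
ft_force: [-0.6, -0.2, 0.0]
width: 0.999
gripper_force: 0.0
```

Request:
jog_arm --delta_pos '[[-0.3,-0.3,0],[-0.5,-0.6,0],[-0.6,-1,0],[-0.6,-1,0],[-0.6,-1,0]]' --angular '[[0,0,0],[0,0,0],[0,0,0],[0,0,0],[0,0,0]]'

```text
time: 33.9
tool_pos: [0.4814, -0.3103, 0.2324]
ee_rot: [0.838, 0.546, 0.0, 0.0]
ft_force: [-0.3, 0.1, 0.5]
width: 1.002
gripper_force: 0.0
```

```bash
python3 - <<'E'
from h import *
a,b=[cv2.cvtColor(manip.snapshot(n),cv2.COLOR_RGB2BGR) for n in("scene","top")]
cv2.imwrite("pics/final.png",np.hstack([cv2.resize(a[80:320,140:400],(400,370)),cv2.resize(b[80:200,80:420],None,fx=1.17,fy=3.08)[:370] if 0 else cv2.resize(b[85:285,85:301],(400,370))]))
E
```

```text
(no output)
```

View pics/final.png

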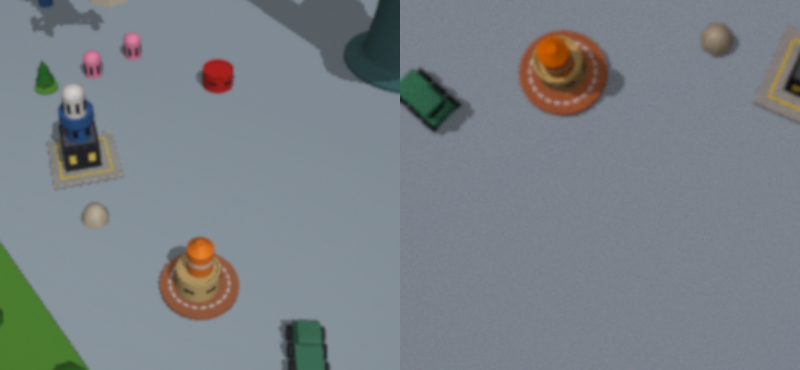

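Both towers stand upright and centred: the dome, gallery and keep at about (78,125) and the beacon and bunker at (199,270). The bystanders look undisturbed and the gripper is clear, so I'm handing in.

```bash
python3 -c "
from bench import manip
print(manip.finish_job())"
```

```text
the job is handed in; nothing more can be done
None
```

Both buildings are assembled and the job is handed in at about 34 s; the last pictures showed both towers upright and centred and the bystanders looking undisturbed, but no verdict was returned.

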